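# Tighten the loose coupling on the bottling table

### The arm

A 6-joint arm with a two-finger parallel gripper is mounted at the origin on the work surface. World frame = base frame: x ahead of the robot, y to its left, z up, the work surface at z = 0. Lengths are in m, angles in rad, forces in N, time in s.
With the tool pointing down it reaches from about 0.375 to 0.9 m from the base axis. Payload 3.1 kg.
Tool frame: the origin (TCP) lies midway between the tips of the shut fingers; the grasp point (between the pads) lies 19 mm behind it; z points along the fingers, y is the direction in which the jaws open and shut (so a half turn about z gives the same grasp; the last joint's range is limited). The gripper opens to 85 mm and grips with 20 to 120 N. Pads are 22 mm wide; open, the fingers measure 114 mm over their backs; the gripper's body (76 mm by 85 mm) begins 54 mm behind the grasp point. The pads swing forward as they close: fully open they stand 13 mm farther back than shut.
Start: joints at [1.143, 0.527, 1.433, -0, 1.181, -0.178], TCP at [0.154, 0.606, 0.231] pointing down, gripper open.
Joint ranges: [-3.08, 3.08], [-0.75, 2.2], [0.22, 2.44], [-1.43, 4.57], [0, 2.65], [-2.85, 2.85]. Speed limits (rad/s): [2.79, 2.79, 3.14, 3.14, 3.14, 3.14].

### API

Orientations are given as a unit quaternion [x, y, z, w].
In Python, from station import manip gives the robot as it stands.
- The arm moves only by the tool servo_tool, never from a script. Its argument "motion" is a list of rows, each a list of 7 numbers: the shift along the tool's x, y, z in mm, then the turn, a rotation vector about the tool's x, y, z in rad, then the opening, from -1 (shut) to 1 (fully open), so that 0 is half open. In form: [[x, y, z, rx, ry, rz, hand], ...]. A call has 1 to 12 rows; each row shifts and turns the pose as measured when the row begins, along the tool's axes as they then stand; what a row does not reach is not made up. A row lasts 1/12 s, in which the tool goes at most 41.7 mm and 7.16 degrees, less where a joint would pass 70% of its speed; a pose out of reach is approached as far as the arm can. A call with a gripper value outside its range is refused whole. The fingers move at their own pace and stop on an object; "grip_force" is the grip in N (left out, the last holds). Time passes only in rows, so rows that do not move let the fingers close. It gives the time, the measured TCP pose, the force and the opening at its end, in the units of the state.
- manip.sense(): the state, without advancing time (a new reading comes with each control period).
- manip.snapshot(name): name is "side" or "top" or "wrist"; returns a dict with "frame" (420x560x3 uint8, red, green, blue), "mtx" (3x3 intrinsics, pixels), "dist_coeffs" ([k1, k2, p1, p2, k3] as OpenCV has them; the pictures are not rectified), "world_from_camera" (4x4, takes a point from camera to world coordinates). Camera axes: x right, y up, looking along -z (the intrinsics and any distortion apply to the point x, -y, -z); pixel columns grow to the right and rows downward; lengths in m; the calibration is good to about 2 mm. A picture is of the moment at which its call begins. There is no depth.
- manip.sign_off(): hands the job in, once; it reports no verdict.
The state is a dict: "t": time; "q": joint angles; "qd": joint speeds; "tau": joint torques, N m; "tcp_pos": TCP position; "tool_rot": TCP orientation; "force": force on the tool from outside, world axes, zero at the start; "ft_torque": the same for the moment, N m; "finger_gap": opening from 0.0 (shut) to 1.0 (fully open).
Only numpy, scipy, OpenCV 4.12 (cv2) and the standard library are available. Lean on these libraries where they do the work, as an engineer would, in place of code of your own. Each camera call takes 0.05 s, during which the arm holds its last target.

### The job

The red coupling on the bottling table has worked loose. By hand, turn its red collar clockwise (seen from above) until the yellow pointer on its flange is at the white mark, and let go; then take the upright black handle of the spanner that sits on that same coupling and swing it clockwise until it has driven the pointer the rest of the way, to the black stop, and let go. Leave the green coupling's collar as it is.

Things in the scene. Friction and masses are not known exactly. Their poses are not given: they have to be found in the camera images.
- red_collar (a joint): turn of the red coupling's captive collar (rad): grows CLOCKWISE seen from above; starts 0 to 0.15, pointer at the white mark at 0.6, at the black stop at 1.2 (goes no further). Stays where left, does not rise or sink, takes 0.25 N m. Its steel flange (92 mm across) has an upright yellow drive pin (10 mm thick, 38 mm from the axis, top 74 mm above the table) with a yellow pointer beside it.
- red_collar_top (a point): centre of the top of the red collar, on its axis, 125 mm above the table; z up, x towards pin and pointer (turns with the collar). The collar is an upright ribbed round red sleeve, 44 mm across, amber sight glass on top, its upper 50 mm free to grip from above. Below, on a fixed dark deck, the white mark and, further clockwise, the black stop block.
- red_handle_top (a point): centre of the top of the red coupling's spanner handle, 125 mm up: upright black round post, 18 mm across, 56 mm tall, may spin in the grip. It stands 120 mm from the collar's axis on a steel bar whose ring sits round the collar's foot; swings nearly freely about that axis. Starts 0.45 to 0.85 rad anticlockwise of the pin; swung clockwise, the bar meets the pin 0.35 rad before it and drives it.
- green_collar (a joint): turn (rad) of the collar of a second coupling, same form and size with its own spanner, but green. It is tight already (1.1 to 1.2) and must stay so. Red and green may stand either way round, left or right. Both spanners point away from the robot.

How it is judged:
On the way, in this order (a step that is already met when the one before it is completed fails the run):
1. the red collar is turned by the fingers up to about the white mark (value of joint red_collar between 0.42 and 0.85 rad and contact force between the fingers and red_collar above 0.5 N), for 0.1 s.
2. the collar is let go, still near the white mark (value of joint red_collar below 0.85 rad and contact force between the fingers and red_collar below 0.1 N), for 0.2 s.
3. the spanner has driven the collar to the stop (value of joint red_collar above 1.03 rad and contact force between red_spanner and red_collar above 0.3 N), for 0.05 s.
At the end, for the whole second after the job is handed in: The red collar is within 10 degrees (0.17 rad) of the black stop and at rest (joint above 1.03), and the green collar is still tight (value of joint red_collar above 1.03 rad and velocity of joint red_collar below 0.05 rad/s and value of joint green_collar above 1.02 rad); the robot touches nothing.
It fails at once if the robot touches the red collar or its pin when it is already turned well past the white mark (more than 14 degrees): that part is the spanner's (value of joint red_collar above 0.85 rad and contact force between the arm and red_collar above 0.5 N).
It fails at once if the green collar is turned back (value of joint green_collar below 1.02 rad).
It also fails if it takes over 51 s, if anything falls off the work surface, if the arm or the gripper's body presses on something with over 40 N, if the wrist force passes 120 N, or if a joint passes its speed limit or range.

## Working session

There is one attempt and no reset: what is moved stays moved. The work goes in short steps, Python scripts to look and compute and a tool call to move; the robot and the scene stay as the last step left them, time stands still between calls to the robot, and variables do not carry over. Pictures are saved under pics/ and viewed, and the job is handed in when it is done.

Besides the shell and the picture viewer there is one more tool, called after "Emit:" by a JSON object that holds its "fn" and its "kwargs", one argument or row to a line. servo_tool: Moves the arm, as the interface text tells. Its arguments: {"type":"object","properties":{"motion":{"type":"array"},"grip_force":{"type":"number"}},"required":["motion"]}

```bash
mkdir -p pics; ls; cat > h.py <<'E'
import numpy as np, cv2
from station import manip
def snap(n,f):
    s=manip.snapshot(n); cv2.imwrite('pics/'+f,cv2.cvtColor(s['frame'],cv2.COLOR_RGB2BGR)); np.savez('pics/'+f+'.npz',**s); return s
def load(f): return dict(np.load('pics/'+f+'.npz'))
def ray(s,uv,z):
    p=cv2.undistortPoints(np.array([[uv]],float),s['mtx'],np.array(s['dist_coeffs'],float))[0,0]
    T=np.array(s['world_from_camera']); d=T[:3,:3]@np.array([p[0],-p[1],-1]); o=T[:3,3]
    return o+d*(z-o[2])/d[2]
def proj(s,P):
    T=np.linalg.inv(np.array(s['world_from_camera'])); c=T[:3,:3]@np.array(P,float)+T[:3,3]
    return cv2.projectPoints(np.array([[c[0],-c[1],-c[2]]]),np.zeros(3),np.zeros(3),s['mtx'],np.array(s['dist_coeffs'],float))[0].ravel()
E
python3 - <<'E'
from h import *
for n in('top','side'):
    s=snap(n,n+'0.png'); print(n,np.round(s['world_from_camera'],3).tolist(),s['mtx'].tolist() if hasattr(s['mtx'],'tolist') else s['mtx'])
print(manip.sense())
E
```

```text
pics
top [[0.15, 0.967, -0.204, 0.347], [-0.989, 0.147, -0.03, 0.022], [0.001, 0.207, 0.978, 1.028], [0.0, 0.0, 0.0, 1.0]] [[495.4912834083421, 0.0, 279.8675712389761], [0.0, 495.4912834083421, 207.5314450295933], [0.0, 0.0, 1.0]]
side [[-0.72, 0.399, -0.568, 0.127], [-0.693, -0.388, 0.607, 0.45], [0.021, 0.831, 0.556, 0.49], [0.0, 0.0, 0.0, 1.0]] [[380.81340474745576, 0.0, 279.11368563667463], [0.0, 380.81340474745576, 205.91142420888775], [0.0, 0.0, 1.0]]
{'t': 0.1, 'q': array([ 1.14249965e+00,  5.28385659e-01,  1.43381616e+00,  4.89797967e-06,
        1.18141825e+00, -1.78511011e-01]), 'qd': array([ 0.00050554, -0.00161976, -0.00396687, -0.0004758 , -0.00085962,
       -0.00032084]), 'tau': array([-2.42124452e-04, -4.43302560e+01, -1.78587270e+01, -2.20964021e-04,
        3.86231550e-03,  1.91940228e-05]), 'tcp_pos': array([0.15419128, 0.60498903, 0.23041048]), 'tool_rot': array([ 1.24569262e-01,  9.92210397e-01, -9.66731365e-04, -3.05027466e-04]), 'force': array([-0.4584967 ,  0.5530883 , -0.48569376]), 'ft_torque': array([ 0.02863064, -0.03285452,  0.03398028]), 'finger_gap': 1.002626240675669}
```

View pics/top0.png

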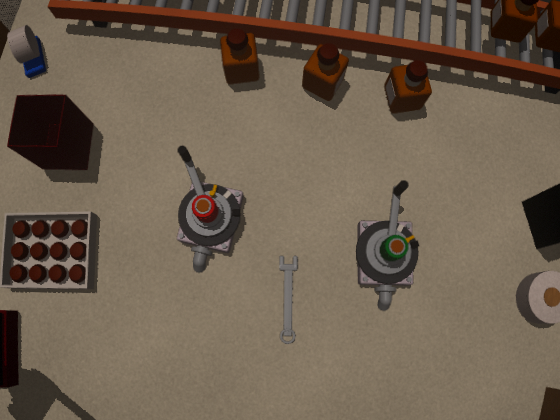

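View pics/side0.png

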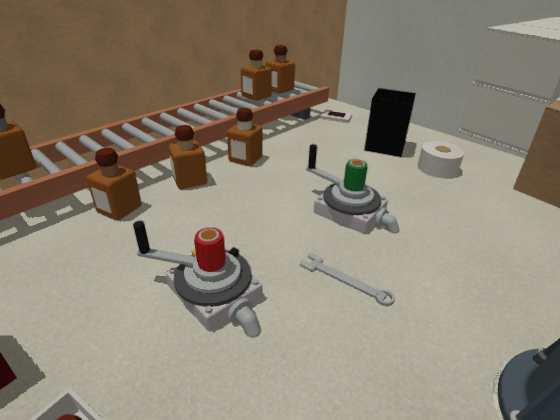

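The top view shows the red collar at about (204,206), its handle at (184,152), the pin at (213,189), the white mark at (227,196) and the stop at (237,210). Green is on the right, at (397,247).

```bash
python3 - <<'E'
from h import *
s=load('top0.png'); f=s['frame']
cv2.imwrite('pics/crop.png',cv2.cvtColor(cv2.resize(f[135:275,160:260],None,fx=5.5,fy=4.2*1.0,interpolation=cv2.INTER_CUBIC)[:600],cv2.COLOR_RGB2BGR))
c=f[135:275,160:260]; cv2.imwrite('pics/crop.png',cv2.cvtColor(cv2.resize(c,None,fx=4.2,fy=4.2,interpolation=cv2.INTER_CUBIC),cv2.COLOR_RGB2BGR))
for n in('top0.png','side0.png'):
    s=load(n); h=cv2.cvtColor(s['frame'],cv2.COLOR_RGB2HSV)
    roi=np.zeros(h.shape[:2],np.uint8)
    if n[0]=='t': roi[140:260,160:260]=1
    else: roi[200:340,110:280]=1
    H,S,V=h[...,0],h[...,1],h[...,2]
    for nm,m in (('red',((H<5)|(H>172))&(S>170)&(V>90)),('amber',(H>=6)&(H<16)&(S>120)&(V>110)),('yellow',(H>=18)&(H<32)&(S>150)&(V>100)),('black',V<30)):
        nn,l,st,ce=cv2.connectedComponentsWithStats((m&(roi>0)).astype(np.uint8))
        for i in range(1,nn):
            if st[i,4]>8: print(n,nm,st[i].tolist(),ce[i].round(1))
E
```

```text
top0.png red [192, 195, 23, 22, 176] [202.7 205.9]
top0.png amber [197, 199, 12, 13, 87] [202.2 204.6]
top0.png yellow [209, 184, 8, 11, 43] [213.1 189.8]
top0.png black [181, 150, 10, 12, 69] [186. 156.]
top0.png black [233, 210, 7, 7, 20] [237.  214.2]
side0.png red [195, 229, 29, 43, 763] [208.5 253. ]
side0.png amber [201, 230, 15, 9, 107] [208.2 234.2]
side0.png yellow [192, 250, 4, 6, 17] [193.6 252.6]
side0.png black [134, 222, 16, 32, 304] [141.3 237.1]
side0.png black [229, 248, 9, 9, 48] [233.9 252. ]
```

View pics/crop.png

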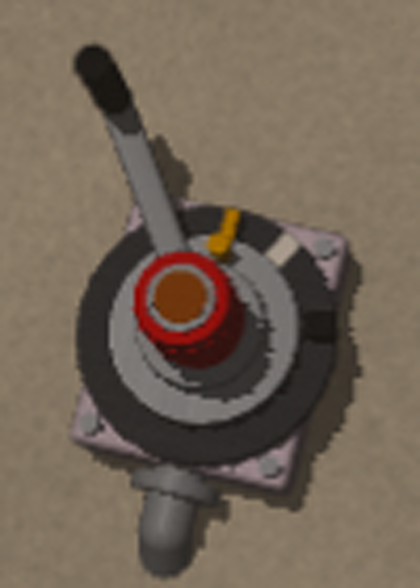

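```bash
python3 - <<'E'
from h import *
t=load('top0.png');s=load('side0.png')
c=ray(t,(202.8,205),.125);print('collar',c,'side',ray(s,(208.2,234.2),.125),proj(s,c))
h=ray(t,(182.3,149.5),.125);print('handle',h,'side',ray(s,(139.5,225),.125),proj(s,h),np.linalg.norm((h-c)[:2]))
p=ray(t,(212.3,192),.074);print('pin',p,np.linalg.norm((p-c)[:2]))
g=ray(t,(397,247),.125);print('green',g)
a=lambda v:np.arctan2(v[1],v[0])
for n,q in(('h',h),('p',p)): print(n,a(q-c))
for z in(.04,.05,.06):
  for uv in((227.9,194.5),(236.2,212.4),(213.5,189)): 
    w=ray(t,uv,z);print(z,uv,w.round(3),a(w-c).round(3),np.linalg.norm((w-c)[:2]).round(3))
print(np.hypot(*c[:2]))
E
```

```text
collar [0.51899849 0.19269781 0.125     ] side [0.52112904 0.1872726  0.125     ] [206.20516055 236.34732723]
handle [0.62069694 0.25246674 0.125     ] side [0.61632959 0.25081642 0.125     ] [137.17961228 224.25921465] 0.11796143190965275
pin [0.55756698 0.18837141 0.074     ] 0.038810389196978615
green [ 0.49465265 -0.17653831  0.125     ]
h 0.5313317752663578
p -0.11170754207961263
0.04 (227.9, 194.5) [0.565 0.161 0.04 ] -0.599 0.055
0.04 (236.2, 212.4) [0.53  0.138 0.04 ] -1.366 0.056
0.04 (213.5, 189) [0.572 0.193 0.04 ] 0.006 0.053
0.05 (227.9, 194.5) [0.562 0.16  0.05 ] -0.644 0.054
0.05 (236.2, 212.4) [0.528 0.137 0.05 ] -1.403 0.056
0.05 (213.5, 189) [0.569 0.191 0.05 ] -0.029 0.05
0.06 (227.9, 194.5) [0.56  0.159 0.06 ] -0.69 0.053
0.06 (236.2, 212.4) [0.527 0.136 0.06 ] -1.438 0.057
0.06 (213.5, 189) [0.567 0.19  0.06 ] -0.066 0.048
0.5536170885481388
```

Both views agree within about 4 mm: collar ≈ (0.520, 0.191), handle ≈ (0.619, 0.252), and the pin is 38.8 mm from the axis. I'll move above the collar.

Emit:
{"fn": "servo_tool", "kwargs": {
  "motion": [
    [-30,-20,0,0,0,0,1],
    [-30,-20,0,0,0,0,1],
    [-30,-20,0,0,0,0,1],
    [-30,-20,0,0,0,0,1],
    [-30,-20,0,0,0,0,1],
    [-30,-20,0,0,0,0,1],
    [-30,-20,0,0,0,0,1],
    [-30,-20,0,0,0,0,1],
    [-30,-20,0,0,0,0,1],
    [-30,-20,0,0,0,0,1],
    [-30,-20,0,0,0,0,1],
    [-30,-20,0,0,0,0,1]
  ],
  "grip_force": 60
}}

```text
t: 1.1
tcp_pos: [0.4486, 0.2753, 0.2247]
tool_rot: [0.117, 0.993, -0.002, -0.004]
force: [0.7, -0.1, -0.6]
finger_gap: 1.0
```

```bash
cat >> h.py <<'E'
from scipy.spatial.transform import Rotation as R
def to(x,y,z,st=None):
    st=st or manip.sense(); r=R.from_quat(st['tool_rot']).as_matrix()
    return (r.T@(np.array([x,y,z])-st['tcp_pos'])*1000).round(1)
def info():
    st=manip.sense(); r=R.from_quat(st['tool_rot']).as_matrix()
    print('t',round(st['t'],2),'tcp',st['tcp_pos'].round(4),'xdir',np.arctan2(r[1,0],r[0,0]).round(3),'ydir',np.arctan2(r[1,1],r[0,1]).round(3),'tool z',r[:,2].round(3),'gap',round(st['finger_gap'],3),'F',np.round(st['force'],1),'T',np.round(st['ft_torque'],2),'q',st['q'].round(2)); 
E
python3 - <<'E'
from h import *
info(); print(to(.52,.191,.22))
d=R.from_matrix(R.from_quat(manip.sense()['tool_rot']).as_matrix().T@R.from_euler('z',0).as_matrix()); 
r=R.from_quat(manip.sense()['tool_rot']).as_matrix(); z=r.T@np.array([0,0,-1]); print('tilt rotvec',np.cross([0,0,1],z))
E
```

```text
t 1.1 tcp [0.4486 0.2753 0.2247] xdir 2.907 ydir 1.336 tool z [-0.009 -0.003 -1.   ] gap 1.0 F [ 0.7 -0.1 -0.6] T [0.06 0.03 0.05] q [ 0.34  0.41  1.68 -0.    1.06 -1.  ]
[-89.1 -65.3   4.4]
tilt rotvec [-0.00530086 -0.00772617  0.        ]
```

Emit:
{"fn": "servo_tool", "kwargs": {
  "motion": [
    [-30,-22,0,0,0,0,1],
    [-30,-22,0,0,0,0,1],
    [-20,-15,0,0,0,0,1],
    [-8,-6,0,-0.005,-0.008,0,1],
    [0,0,0,0,0,0,1],
    [0,0,0,0,0,0,1]
  ]
}}

```text
t: 1.6
tcp_pos: [0.526, 0.1807, 0.2223]
tool_rot: [0.122, 0.993, -0.001, 0.0]
force: [-0.6, 0.4, 0.4]
finger_gap: 1.003
```

```bash
python3 - <<'E'
from h import *
s=snap('wrist','w1.png');info(); print(to(.52,.191,.086))
print(proj(s,(.52,.191,.125)),np.round(s['world_from_camera'],3).tolist())
E
```

```text
t 1.65 tcp [0.5256 0.1811 0.2223] xdir 2.898 ydir 1.327 tool z [-0.    -0.002 -1.   ] gap 1.0 F [ 0.4 -1.3 -0.4] T [ 0.02 -0.    0.02] q [ 0.13  0.45  1.62 -0.    1.08 -1.19]
[  7.9   8.5 136.2]
[287.68535042 207.1533816 ] [[0.243, -0.924, -0.293, 0.45], [0.97, 0.232, 0.074, 0.2], [-0.0, -0.303, 0.953, 0.364], [0.0, 0.0, 0.0, 1.0]]
```

View pics/w1.png

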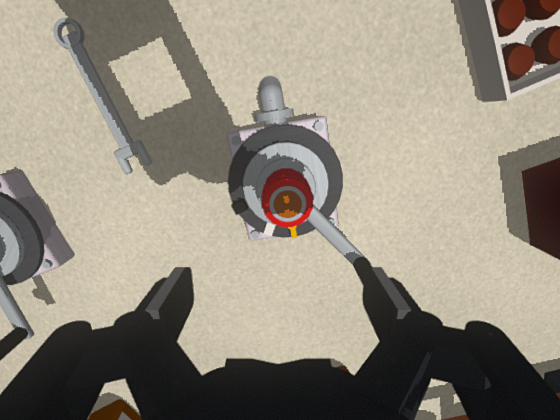

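The wrist view puts the collar top at about (288,204), against a prediction of (287.7,207), so they agree. The handle is partly behind the right finger at (365,265). Next I refine with all three views.

```bash
python3 - <<'E'
from h import *
s=load('w1.png');h=cv2.cvtColor(s['frame'],cv2.COLOR_RGB2HSV);H,S,V=[h[...,i] for i in range(3)]
m=(((H<5)|(H>172))&(S>170)&(V>190)); m[:160]=0;m[240:]=0;m[:,:240]=0;m[:,340:]=0
k=np.argwhere(m)[:,::-1].astype(np.float32); print(len(k),cv2.minEnclosingCircle(k))
print(ray(s,cv2.minEnclosingCircle(k)[0],.125))
cv2.imwrite('pics/w1c.png',cv2.cvtColor(cv2.resize(s['frame'][110:290,210:400],None,fx=3.2,fy=3.2,interpolation=cv2.INTER_CUBIC),cv2.COLOR_RGB2BGR))
E
```

```text
247 ((287.3433837890625, 203.32530212402344), 24.32783317565918)
[0.51666713 0.1915046  0.125     ]
```

View pics/w1c.png

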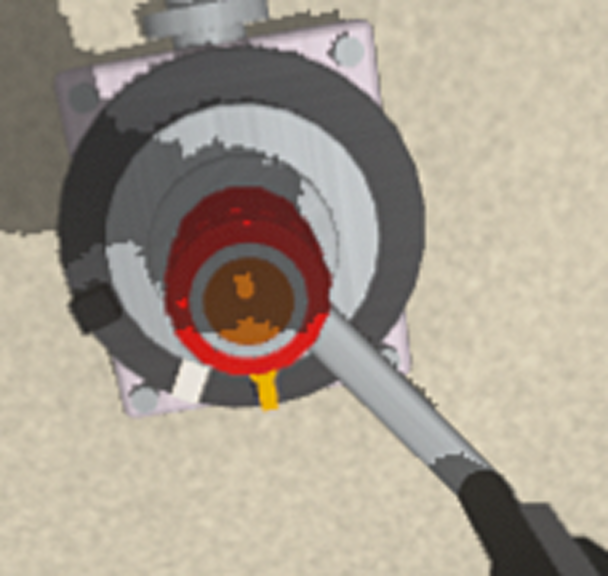

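Emit:
{"fn": "servo_tool", "kwargs": {
  "motion": [
    [9,8.5,0,0,0,0,1],
    [0,0,0,0,0,0,1],
    [0,0,25,0,0,0,1],
    [0,0,25,0,0,0,1],
    [0,0,25,0,0,0,1],
    [0,0,20,0,0,0,1],
    [0,0,15,0,0,0,1],
    [0,0,0,0,0,0,1]
  ]
}}

```text
t: 2.32
tcp_pos: [0.5103, 0.206, 0.1118]
tool_rot: [0.112, 0.994, 0.001, 0.001]
force: [-0.1, -0.2, 0.7]
finger_gap: 1.001
```

```bash
python3 - <<'E'
from h import *
info(); print(to(.519,.1915,.086))
E
```

```text
t 2.32 tcp [0.5103 0.206  0.1118] xdir 2.917 ydir 1.346 tool z [ 0.003  0.002 -1.   ] gap 1.001 F [-0.1 -0.2  0.7] T [-0.05  0.    0.  ] q [ 0.18  0.6   1.73  0.    0.81 -1.17]
[-11.7 -12.3  25.8]
```

Emit:
{"fn": "servo_tool", "kwargs": {
  "motion": [
    [-11,-12,0,0,0,0,1],
    [0,0,0,0,0,0,1],
    [0,0,0,0,0,0,1]
  ]
}}

```text
t: 2.57
tcp_pos: [0.515, 0.196, 0.1122]
tool_rot: [0.109, 0.994, 0.001, -0.0]
force: [-0.2, 0.1, -0.1]
finger_gap: 1.001
```

```bash
python3 - <<'E'
from h import *
info(); print(to(.519,.1915,.086))
E
```

```text
t 2.57 tcp [0.515  0.196  0.1122] xdir 2.924 ydir 1.353 tool z [-0.     0.002 -1.   ] gap 1.001 F [-0.2  0.1 -0.1] T [-0.04 -0.   -0.  ] q [ 0.16  0.6   1.72  0.    0.82 -1.2 ]
[-4.9 -3.6 26.2]
```

Emit:
{"fn": "servo_tool", "kwargs": {
  "motion": [
    [-5,-4,8,0,0,0,1],
    [0,0,8,0,0,0,1],
    [0,0,8,0,0,0,1],
    [0,0,0,0,0,0,1]
  ]
}}

```text
t: 2.9
tcp_pos: [0.5199, 0.1933, 0.0892]
tool_rot: [0.107, 0.994, 0.002, 0.002]
force: [0.3, -0.3, -0.4]
finger_gap: 0.996
```

```bash
python3 - <<'E'
from h import *
info(); print(to(.519,.1915,.086))
E
```

```text
t 2.9 tcp [0.5199 0.1933 0.0892] xdir 2.927 ydir 1.356 tool z [ 0.005  0.004 -1.   ] gap 0.996 F [ 0.3 -0.3 -0.4] T [ 0.02  0.01 -0.01] q [ 0.15  0.64  1.73  0.    0.77 -1.21]
[ 0.5 -2.   3.2]
```

Positioned within 2 mm, so I close now.

Emit:
{"fn": "servo_tool", "kwargs": {
  "motion": [
    [0,-2,2,0,0,0,0.2],
    [0,0,0,0,0,0,-0.5],
    [0,0,0,0,0,0,-0.5],
    [0,0,0,0,0,0,-0.5],
    [0,0,0,0,0,0,-0.5],
    [0,0,0,0,0,0,-0.5]
  ],
  "grip_force": 60
}}

```text
t: 3.4
tcp_pos: [0.5185, 0.1908, 0.0863]
tool_rot: [0.107, 0.994, 0.001, 0.001]
force: [1.3, 0.7, -2.2]
finger_gap: 0.502
```

```bash
python3 - <<'E'
from h import *
info()
E
```

```text
t 3.4 tcp [0.5185 0.1908 0.0863] xdir 2.927 ydir 1.356 tool z [ 0.003  0.002 -1.   ] gap 0.502 F [ 1.3  0.7 -2.2] T [-0.14 -0.04 -0.  ] q [ 0.15  0.64  1.74  0.    0.76 -1.21]
```

Emit:
{"fn": "servo_tool", "kwargs": {
  "motion": [
    [0,0,0,0,0,0.06,-0.6],
    [0,0,0,0,0,0.06,-0.6],
    [0,0,0,0,0,0.06,-0.6],
    [0,0,0,0,0,0.06,-0.6],
    [0,0,0,0,0,0.06,-0.6],
    [0,0,0,0,0,0.06,-0.6],
    [0,0,0,0,0,0.06,-0.6],
    [0,0,0,0,0,0,-0.6]
  ]
}}

```text
t: 4.07
tcp_pos: [0.5184, 0.1906, 0.0863]
tool_rot: [0.317, 0.948, 0.001, 0.002]
force: [-0.4, 0.1, -1.1]
finger_gap: 0.502
```

```bash
python3 - <<'E'
from h import *
info(); t=snap('top','top1.png');snap('side','side1.png')
cv2.imwrite('pics/c1.png',cv2.cvtColor(cv2.resize(t['frame'][135:275,140:280],None,fx=4.2,fy=4.2,interpolation=cv2.INTER_CUBIC),cv2.COLOR_RGB2BGR))
E
```

```text
t 4.07 tcp [0.5184 0.1906 0.0863] xdir 2.497 ydir 0.926 tool z [ 0.004  0.    -1.   ] gap 0.502 F [-0.4  0.1 -1.1] T [-0.08  0.04 -0.22] q [ 0.15  0.64  1.74 -0.    0.76 -0.78]
```

View pics/side1.png

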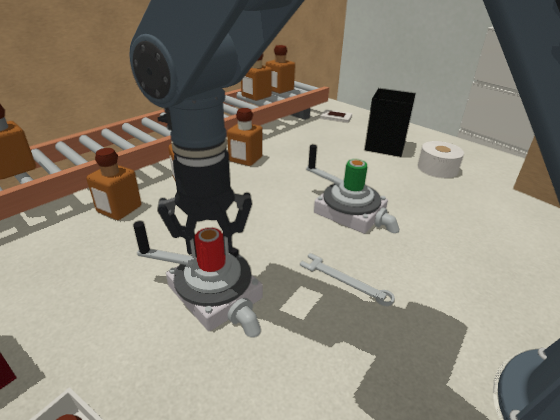

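View pics/c1.png

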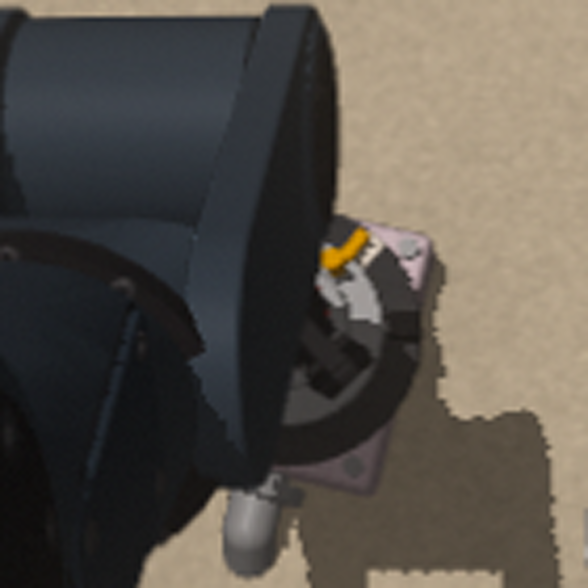

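The zoomed top view shows the yellow pointer just short of the white mark at crop (355,240). I turn it another ~0.1 rad.

Emit:
{"fn": "servo_tool", "kwargs": {
  "motion": [
    [0,0,0,0,0,0.05,-0.6],
    [0,0,0,0,0,0.05,-0.6],
    [0,0,0,0,0,0,-0.6],
    [0,0,0,0,0,0,-0.6]
  ]
}}

```text
t: 4.5
tcp_pos: [0.5184, 0.1906, 0.0863]
tool_rot: [0.362, 0.932, 0.001, 0.002]
force: [0.3, -0.4, -1.2]
finger_gap: 0.501
```

```bash
python3 - <<'E'
from h import *
info(); t=snap('top','top2.png')
cv2.imwrite('pics/c2.png',cv2.cvtColor(cv2.resize(t['frame'][175:245,200:260],None,fx=8,fy=8,interpolation=cv2.INTER_CUBIC),cv2.COLOR_RGB2BGR))
E
```

```text
t 4.5 tcp [0.5184 0.1906 0.0863] xdir 2.402 ydir 0.831 tool z [ 0.003  0.    -1.   ] gap 0.501 F [ 0.3 -0.4 -1.2] T [-0.12  0.04 -0.22] q [ 0.15  0.64  1.74 -0.    0.76 -0.68]
```

View pics/c2.png

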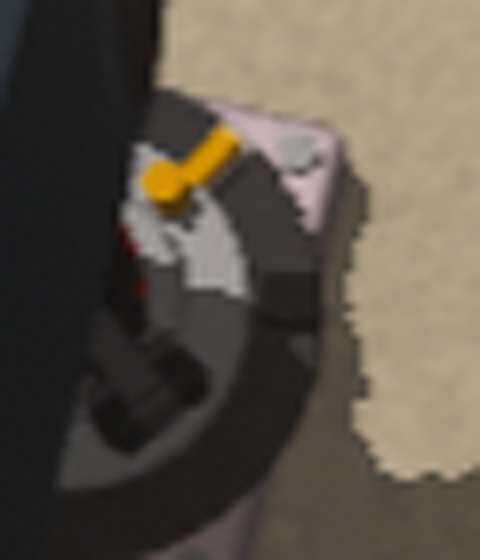

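The pointer now covers the white mark. Release and lift.

Emit:
{"fn": "servo_tool", "kwargs": {
  "motion": [
    [0,0,0,0,0,0,1],
    [0,0,0,0,0,0,1],
    [0,0,0,0,0,0,1],
    [0,0,0,0,0,0,1],
    [0,0,-15,0,0,0,1],
    [0,0,-25,0,0,0,1],
    [0,0,-30,0,0,0,1],
    [0,0,-30,0,0,0,1],
    [0,0,-15,0,0,0,1],
    [0,0,0,0,0,0,1],
    [0,0,0,0,0,0,1]
  ]
}}

```text
t: 5.47
tcp_pos: [0.5176, 0.1906, 0.2058]
tool_rot: [0.358, 0.934, 0.0, 0.001]
force: [0.4, -0.0, -1.0]
finger_gap: 0.997
```

```bash
python3 - <<'E'
from h import *
info(); t=snap('top','top3.png');snap('side','side3.png')
cv2.imwrite('pics/c3.png',cv2.cvtColor(cv2.resize(t['frame'][135:275,140:280],None,fx=4.2,fy=4.2,interpolation=cv2.INTER_CUBIC),cv2.COLOR_RGB2BGR))
E
```

```text
t 5.47 tcp [0.5176 0.1906 0.2058] xdir 2.409 ydir 0.838 tool z [ 0.002  0.    -1.   ] gap 0.997 F [ 0.4 -0.  -1. ] T [ 0.   -0.    0.03] q [ 0.15  0.46  1.65 -0.    1.03 -0.69]
```

View pics/side3.png

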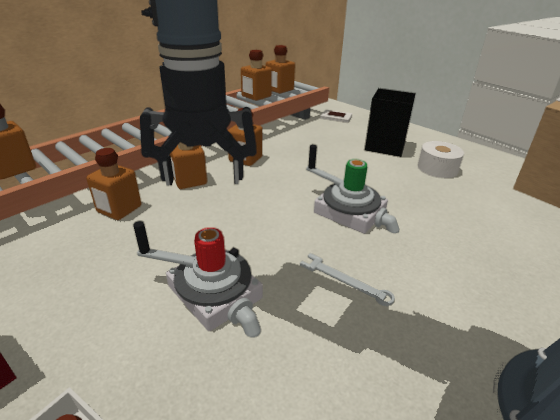

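View pics/c3.png

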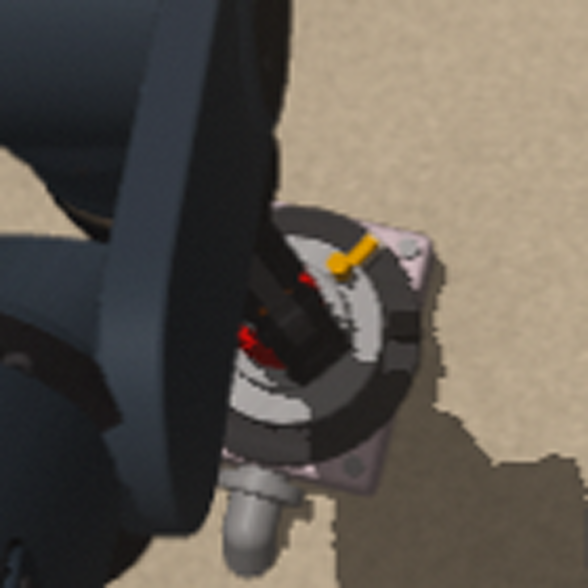

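The pointer sits at the white mark with the hand clear, and the handle is unmoved (side view, about (140,225)). Now I turn the jaws tangential to the handle's arc.

Emit:
{"fn": "servo_tool", "kwargs": {
  "motion": [
    [0,0,0,0,0,-0.11,1],
    [0,0,0,0,0,-0.11,1],
    [0,0,0,0,0,-0.11,1],
    [0,0,0,0,0,-0.11,1],
    [0,0,0,0,0,-0.11,1],
    [0,0,0,0,0,-0.11,1],
    [0,0,0,0,0,-0.11,1],
    [0,0,0,0,0,-0.11,1],
    [0,0,0,0,0,-0.11,1],
    [0,0,0,0,0,-0.11,1],
    [0,0,0,0,0,-0.11,1],
    [0,0,0,0,0,0,1]
  ]
}}

```text
t: 6.57
tcp_pos: [0.5037, 0.188, 0.1817]
tool_rot: [-0.266, 0.964, 0.003, -0.023]
force: [-0.9, 0.9, -0.1]
finger_gap: 0.995
```

```bash
python3 - <<'E'
from h import *
info(); print(to(.620,.2525,.2)); s=snap('wrist','w4.png'); print(proj(s,(.62,.2525,.125)))
E
```

```text
t 6.57 tcp [0.5037 0.188  0.1817] xdir -2.604 ydir 2.108 tool z [-0.045 -0.007 -0.999] gap 0.995 F [-0.9  0.9 -0.1] T [-0.01  0.03 -0.04] q [ 0.15  0.49  1.67 -0.    1.02 -1.96]
[-132.1   -3.8  -24. ]
[270.9209353 383.267986 ]
```

View pics/w4.png

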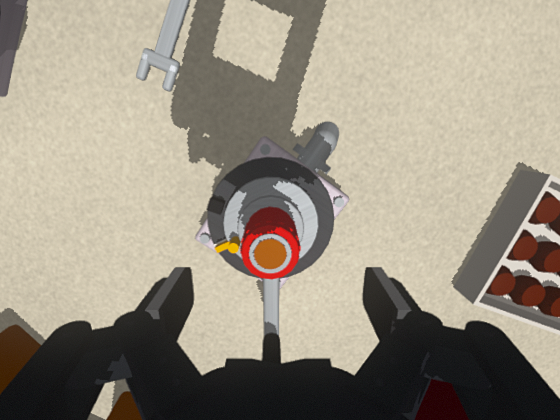

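The wrist view shows the handle at column ~271, right where predicted. There is a slight tilt and 24 mm of sag, which I correct while moving out above the handle.

Emit:
{"fn": "servo_tool", "kwargs": {
  "motion": [
    [-15,0,-15,0.017,-0.042,0,1],
    [-30,0,-5,0,0,0,1],
    [-30,0,0,0,0,0,1],
    [-25,0,0,0,0,0,1],
    [-12,0,0,0,0,0,1],
    [0,0,0,0,0,0,1],
    [0,0,0,0,0,0,1]
  ]
}}

```text
t: 7.2
tcp_pos: [0.6057, 0.2496, 0.2021]
tool_rot: [-0.256, 0.967, 0.0, 0.004]
force: [-1.3, -0.6, -1.0]
finger_gap: 1.001
```

```bash
python3 - <<'E'
from h import *
info(); print(to(.620,.2525,.088)); s=snap('wrist','w5.png'); print(proj(s,(.62,.2525,.125)))
E
```

```text
t 7.2 tcp [0.6057 0.2496 0.2021] xdir -2.625 ydir 2.088 tool z [ 0.007  0.003 -1.   ] gap 1.001 F [-1.3 -0.6 -1. ] T [-0.02  0.01 -0.02] q [ 0.22  0.6   1.39  0.    1.15 -1.87]
[-13.1  -4.4 114.2]
[271.11161722 239.64811802]
```

View pics/w5.png

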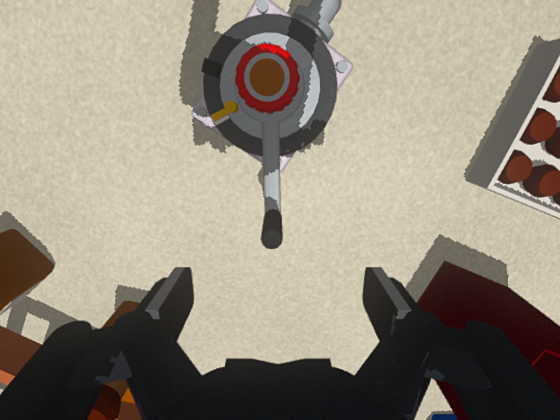

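The handle top is at (271,237) against a prediction of (271,240). I check clearance to the bottles and the dark box, then descend.

```bash
python3 - <<'E'
from h import *
t=load('top0.png')
for uv in((240,82),(222,80),(258,80),(312,95)): print(uv,ray(t,uv,0.0),ray(t,uv,.08))
for uv in((238,52),): print(uv,ray(t,uv,0.12))
for uv in((93,128),(72,97),(83,168)): print('box',uv,ray(t,uv,0.0),ray(t,uv,.12))
print(ray(load('side0.png'),(106,214),0))
E
```

```text
(240, 82) [0.83649014 0.18636027 0.        ] [0.79842201 0.17355044 0.08      ]
(222, 80) [0.83567133 0.2279449  0.        ] [0.7976669  0.21189957 0.08      ]
(258, 80) [0.84736251 0.14668636 0.        ] [0.80844846 0.13696336 0.08      ]
(312, 95) [0.82893345 0.02045263 0.        ] [0.79145327 0.02055127 0.08      ]
(238, 52) [0.84600109 0.18311786 0.12      ]
box (93, 128) [0.68056384 0.4998084  0.        ] [0.64165944 0.44401184 0.12      ]
box (72, 97) [0.74947161 0.57158013 0.        ] [0.70252515 0.50740725 0.12      ]
box (83, 168) [0.58503775 0.49979492 0.        ] [0.55728198 0.44399994 0.12      ]
[8.73108363e-01 2.15217610e-01 5.55111512e-17]
```

Emit:
{"fn": "servo_tool", "kwargs": {
  "motion": [
    [-12,-3,20,0,0,0,1],
    [-2,0,20,0,0,0,1],
    [0,0,15,0,0,0,1],
    [0,0,0,0,0,0,1],
    [0,0,0,0,0,0,1]
  ]
}}

```text
t: 7.67
tcp_pos: [0.6166, 0.2527, 0.1486]
tool_rot: [-0.253, 0.967, 0.0, 0.004]
force: [0.4, 0.1, 0.9]
finger_gap: 1.006
```

```bash
python3 - <<'E'
from h import *
info(); print(to(.620,.2525,.088))
E
```

```text
t 7.67 tcp [0.6166 0.2527 0.1486] xdir -2.629 ydir 2.083 tool z [ 0.008  0.003 -1.   ] gap 1.006 F [0.4 0.1 0.9] T [-0.03  0.   -0.02] q [ 0.22  0.67  1.4   0.    1.06 -1.86]
[-2.4 -1.7 60.6]
```

Emit:
{"fn": "servo_tool", "kwargs": {
  "motion": [
    [-2,-2,18,0,0,0,1],
    [0,0,18,0,0,0,1],
    [0,0,14,0,0,0,1],
    [0,0,6,0,0,0,1],
    [0,0,0,0,0,0,1],
    [0,0,0,0,0,0,1]
  ]
}}

```text
t: 8.17
tcp_pos: [0.6204, 0.2514, 0.0988]
tool_rot: [-0.252, 0.968, -0.0, 0.008]
force: [-0.8, 0.2, 0.5]
finger_gap: 0.996
```

```bash
python3 - <<'E'
from h import *
info(); print(to(.620,.2525,.088))
E
```

```text
t 8.17 tcp [0.6204 0.2514 0.0988] xdir -2.632 ydir 2.08 tool z [ 0.016  0.004 -1.   ] gap 0.996 F [-0.8  0.2  0.5] T [-0.02  0.04 -0.01] q [ 0.22  0.74  1.43  0.    0.96 -1.86]
[ 0.   1.2 10.8]
```

Emit:
{"fn": "servo_tool", "kwargs": {
  "motion": [
    [0,1,8,-0.004,0.016,0,1],
    [0,0,3,0,0,0,0],
    [0,0,0,0,0,0,-0.5],
    [0,0,0,0,0,0,-1],
    [0,0,0,0,0,0,-1],
    [0,0,0,0,0,0,-1],
    [0,0,0,0,0,0,-1],
    [0,0,0,0,0,0,-1],
    [0,0,0,0,0,0,-1]
  ],
  "grip_force": 30
}}

```text
t: 8.92
tcp_pos: [0.6225, 0.2531, 0.0917]
tool_rot: [-0.252, 0.968, -0.0, 0.003]
force: [-0.1, -0.6, -0.2]
finger_gap: 0.2
```

```bash
python3 - <<'E'
from h import *
info(); snap('side','side6.png')
E
```

```text
t 8.92 tcp [0.6225 0.2531 0.0917] xdir -2.632 ydir 2.08 tool z [ 0.006  0.001 -1.   ] gap 0.2 F [-0.1 -0.6 -0.2] T [0.06 0.02 0.05] q [ 0.22  0.75  1.42 -0.    0.97 -1.86]
```

View pics/side6.png

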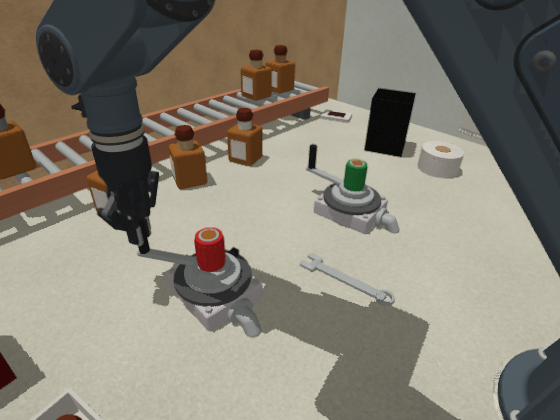

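The gap of 17 mm matches the 18 mm post, and the TCP is 121 mm from the axis, so the handle is held. I start the swing gently.

Emit:
{"fn": "servo_tool", "kwargs": {
  "motion": [
    [0.3,-9,0,0,0,0.075,-1],
    [0.3,-9,0,0,0,0.075,-1],
    [0.3,-9,0,0,0,0.075,-1],
    [0.3,-9,0,0,0,0.075,-1],
    [0.3,-9,0,0,0,0.075,-1],
    [0.3,-9,0,0,0,0.075,-1]
  ]
}}

```text
t: 9.47
tcp_pos: [0.6393, 0.201, 0.0917]
tool_rot: [-0.024, 1.0, -0.001, 0.005]
force: [0.1, -0.4, -0.1]
finger_gap: 0.202
```

```bash
cat >>h.py <<'E'
def swing(c=(.5184,.1906)):
    st=manip.sense(); d=st['tcp_pos'][:2]-c; print('ang',np.arctan2(d[1],d[0]).round(3),'r',np.hypot(*d).round(4)); info()
E
python3 -c "
from h import *
swing()"
```

```text
ang 0.086 r 0.1213
t 9.47 tcp [0.6393 0.201  0.0917] xdir -3.094 ydir 1.618 tool z [ 0.01  -0.001 -1.   ] gap 0.202 F [ 0.1 -0.4 -0.1] T [-0.08  0.07  0.11] q [ 0.14  0.75  1.43 -0.    0.96 -1.48]
```

Emit:
{"fn": "servo_tool", "kwargs": {
  "motion": [
    [0.3,-9,0,0,0.005,0.075,-1],
    [0.3,-9,0,0,0.005,0.075,-1],
    [0.3,-9,0,0,0,0.075,-1],
    [0.3,-9,0,0,0,0.075,-1],
    [0.3,-9,0,0,0,0.075,-1],
    [0.3,-9,0,0,0,0.075,-1],
    [0.3,-9,0,0,0,0.075,-1]
  ]
}}

```text
t: 10.05
tcp_pos: [0.627, 0.137, 0.0917]
tool_rot: [0.248, 0.969, -0.0, 0.002]
force: [0.3, 1.1, -0.6]
finger_gap: 0.2
```

```bash
python3 -c "
from h import *
swing()"
```

```text
ang -0.458 r 0.1211
t 10.05 tcp [0.627  0.137  0.0917] xdir 2.641 ydir 1.07 tool z [ 0.003 -0.001 -1.   ] gap 0.2 F [ 0.3  1.1 -0.6] T [ 0.06 -0.09  0.26] q [ 0.04  0.72  1.5  -0.    0.92 -1.03]
```

Emit:
{"fn": "servo_tool", "kwargs": {
  "motion": [
    [0.3,-9,0,0,0,0.075,-1],
    [0.3,-8,0,0,0,0.065,-1],
    [0.3,-7,0,0,0,0.06,-1],
    [0.2,-7,0,0,0,0.06,-1],
    [0.2,-5,0,0,0,0.04,-1]
  ]
}}

```text
t: 10.47
tcp_pos: [0.6053, 0.1062, 0.0917]
tool_rot: [0.395, 0.919, -0.001, 0.003]
force: [0.9, -0.1, -1.5]
finger_gap: 0.196
```

```bash
python3 - <<'E'
from h import *
swing(); t=snap('top','top7.png')
cv2.imwrite('pics/c7.png',cv2.cvtColor(cv2.resize(t['frame'][135:275,140:280],None,fx=4.2,fy=4.2,interpolation=cv2.INTER_CUBIC),cv2.COLOR_RGB2BGR))
E
```

```text
ang -0.77 r 0.1211
t 10.47 tcp [0.6053 0.1062 0.0917] xdir 2.33 ydir 0.759 tool z [ 0.006 -0.004 -1.   ] gap 0.196 F [ 0.9 -0.1 -1.5] T [-0.02  0.01  0.21] q [-0.01  0.69  1.57 -0.    0.87 -0.76]
```

View pics/c7.png

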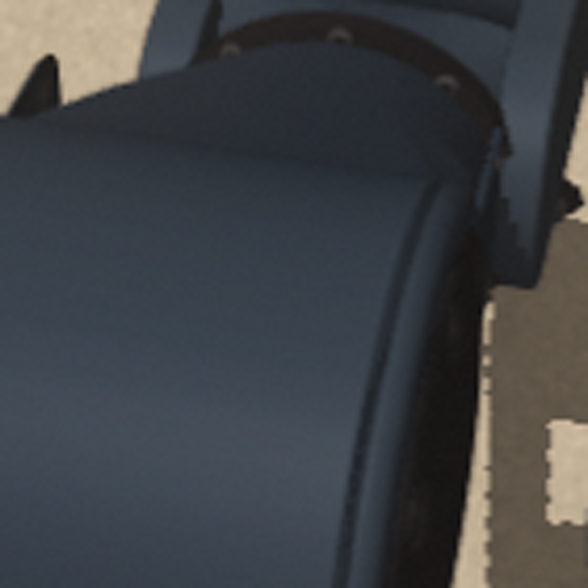

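The arm hides the top view. By angle the collar should be near 1.1, so I creep to the stop and watch the force.

Emit:
{"fn": "servo_tool", "kwargs": {
  "motion": [
    [0.1,-4,0,0,0,0.03,-1],
    [0.1,-4,0,0,0,0.03,-1]
  ]
}}

```text
t: 10.68
tcp_pos: [0.5995, 0.1006, 0.0917]
tool_rot: [0.423, 0.906, -0.0, 0.004]
force: [1.0, 0.7, -1.0]
finger_gap: 0.2
```

```bash
python3 -c "
from h import *
swing();snap('side','side8.png')"
```

```text
ang -0.837 r 0.1212
t 10.68 tcp [0.5995 0.1006 0.0917] xdir 2.269 ydir 0.698 tool z [ 0.007 -0.004 -1.   ] gap 0.2 F [ 1.   0.7 -1. ] T [ 0.02 -0.04  0.11] q [-0.02  0.69  1.59 -0.    0.86 -0.71]
```

View pics/side8.png

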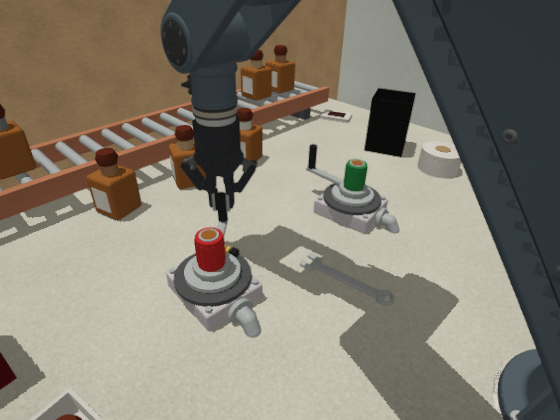

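The side view shows the bar behind the pin, with the yellow pin right beside the black stop, around (228,250). A little more.

Emit:
{"fn": "servo_tool", "kwargs": {
  "motion": [
    [0.1,-4,0,0,0,0.03,-1],
    [0.1,-4,0,0,0,0.03,-1]
  ]
}}

```text
t: 10.9
tcp_pos: [0.597, 0.0985, 0.0917]
tool_rot: [0.45, 0.893, 0.004, 0.007]
force: [6.8, 13.3, -7.7]
finger_gap: 0.199
```

```bash
python3 -c "
from h import *
swing()"
```

```text
ang -0.864 r 0.1211
t 10.9 tcp [0.597  0.0985 0.0917] xdir 2.207 ydir 0.636 tool z [ 0.016  0.001 -1.   ] gap 0.199 F [ 6.8 13.3 -7.7] T [ 1.55 -0.58  0.21] q [-0.02  0.68  1.61  0.    0.84 -0.66]
```

The force rose to 15 N: the stop is reached. Relax, open, and lift.

Emit:
{"fn": "servo_tool", "kwargs": {
  "motion": [
    [0,0,0,0,0,0,-1],
    [0,0,0,0,0,0,-1],
    [0,0,0,0,0,0,1],
    [0,0,0,0,0,0,1],
    [0,0,0,0,0,0,1],
    [0,0,0,0,0,0,1],
    [0,0,0,0,0,0,1]
  ]
}}

```text
t: 11.48
tcp_pos: [0.5987, 0.1006, 0.092]
tool_rot: [0.448, 0.894, 0.005, 0.008]
force: [0.8, -0.3, -0.3]
finger_gap: 0.893
```

```bash
python3 -c "
from h import *
swing()"
```

```text
ang -0.842 r 0.1206
t 11.48 tcp [0.5987 0.1006 0.092 ] xdir 2.212 ydir 0.642 tool z [ 0.019  0.003 -1.   ] gap 0.893 F [ 0.8 -0.3 -0.3] T [0.   0.01 0.03] q [-0.02  0.68  1.6   0.    0.84 -0.66]
```

Emit:
{"fn": "servo_tool", "kwargs": {
  "motion": [
    [0,0,-10,0,0,0,1],
    [0,0,-25,0,0,0,1],
    [0,0,-30,0,0,0,1],
    [0,0,-30,0,0,0,1],
    [-25,0,-10,0,0,0,1],
    [-30,0,0,0,0,0,1],
    [-30,0,0,0,0,0,1],
    [-30,0,0,0,0,0,1],
    [-20,0,0,0,0,0,1],
    [0,0,0,0,0,0,1],
    [0,0,0,0,0,0,1]
  ]
}}

```text
t: 12.4
tcp_pos: [0.6788, -0.0129, 0.2123]
tool_rot: [0.448, 0.894, 0.005, 0.01]
force: [-0.0, -0.5, -0.1]
finger_gap: 0.998
```

```bash
python3 - <<'E'
from h import *
info(); t=snap('top','top9.png');snap('side','side9.png')
cv2.imwrite('pics/c9.png',cv2.cvtColor(cv2.resize(t['frame'][135:275,140:280],None,fx=4.2,fy=4.2,interpolation=cv2.INTER_CUBIC),cv2.COLOR_RGB2BGR))
E
```

```text
t 12.4 tcp [ 0.6788 -0.0129  0.2123] xdir 2.213 ydir 0.643 tool z [ 0.022  0.001 -1.   ] gap 0.998 F [-0.  -0.5 -0.1] T [-0.04  0.05 -0.04] q [-0.19  0.61  1.32  0.01  1.18 -0.83]
```

View pics/side9.png

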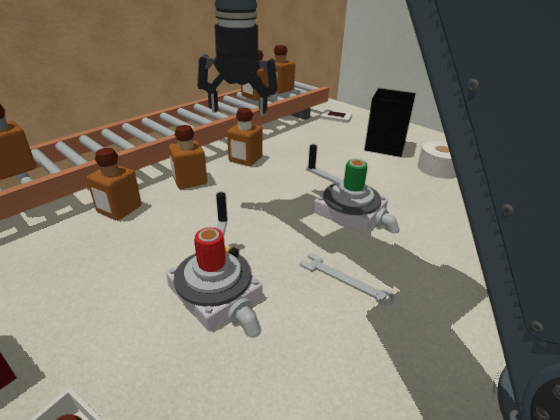

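View pics/c9.png

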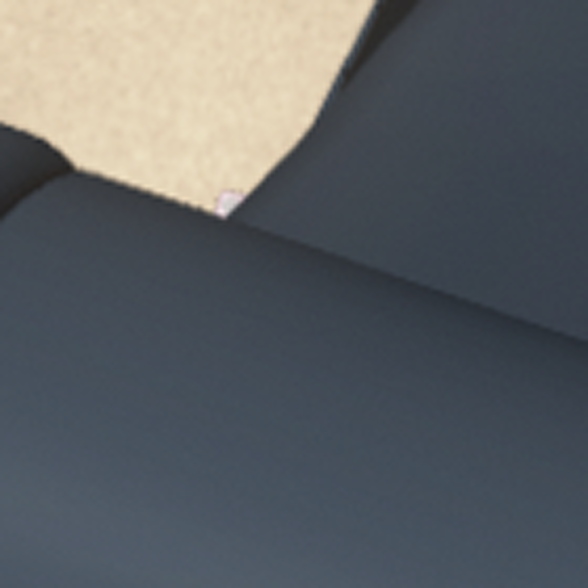

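The side view shows the hand clear, the red handle swung to about (221,207) and the pin by the stop. The top view is blocked by the arm, so I check with the wrist camera.

```bash
python3 - <<'E'
from h import *
s=snap('wrist','w9.png'); 
print(proj(s,(.5184,.1906,.125)))
a=load('side0.png')['frame'].astype(int);b=load('side9.png')['frame'].astype(int)
print('green diff',np.abs(a-b)[140:215,300:385].mean())
E
```

```text
[ 265.48671603 -185.32783151]
green diff 15.21050980392157
```

View pics/w9.png

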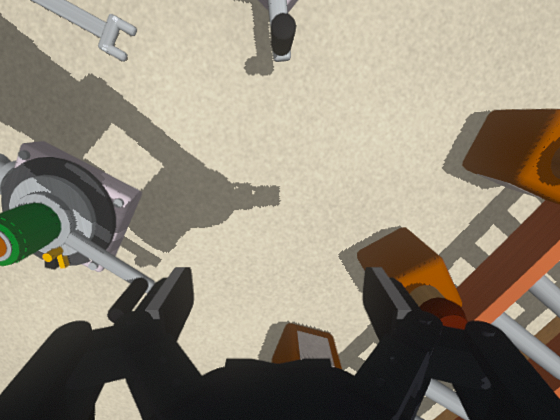

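Emit:
{"fn": "servo_tool", "kwargs": {
  "motion": [
    [25,0,0,0,0,0,1],
    [30,0,0,0,0,0,1],
    [25,0,0,0,0,0,1],
    [10,0,0,0,0,0,1],
    [0,0,0,0,0,0,1],
    [0,0,0,0,0,0,1]
  ]
}}

```text
t: 13.05
tcp_pos: [0.6168, 0.068, 0.2103]
tool_rot: [0.444, 0.896, 0.004, 0.007]
force: [0.5, -0.4, 0.7]
finger_gap: 1.0
```

```bash
python3 - <<'E'
from h import *
s=snap('wrist','w10.png'); info()
c=np.array([.5184,.1906])
y=[ (s['frame'])]
h=cv2.cvtColor(s['frame'],cv2.COLOR_RGB2HSV);H,S,V=[h[...,i] for i in range(3)]
m=((H>=18)&(H<32)&(S>150)&(V>100)).astype(np.uint8); n,l,st,ce=cv2.connectedComponentsWithStats(m)
for i in range(1,n):
    if st[i,4]>15:
        for z in(.06,.074):
            p=ray(s,ce[i],z)[:2]-c; print(ce[i].round(0),st[i,4],z,np.arctan2(p[1],p[0]).round(3),np.hypot(*p).round(3))
E
```

```text
t 13.1 tcp [0.617  0.0678 0.2103] xdir 2.221 ydir 0.65 tool z [ 0.016  0.002 -1.   ] gap 1.0 F [-0.2  0.5  0.4] T [-0.01 -0.01  0.02] q [-0.07  0.54  1.48  0.    1.11 -0.72]
[260.  67.] 126 0.06 -1.222 0.035
[260.  67.] 126 0.074 -1.19 0.037
[257.  85.] 151 0.06 -1.19 0.05
[257.  85.] 151 0.074 -1.169 0.052
```

View pics/w10.png

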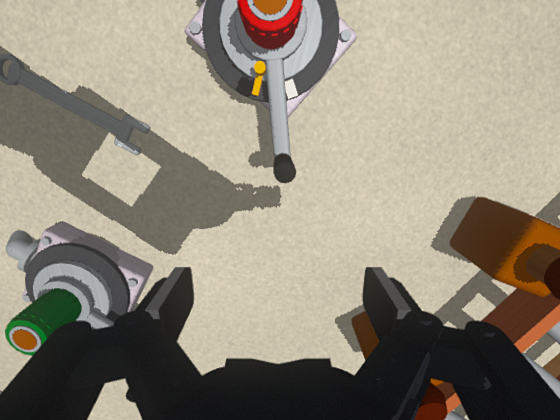

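The pointer at (257,85) rests against the black stop block. The pin angle of about −1.20 rad gives a collar turn of ~1.17, at the stop within measurement error. Green's pointer also sat by its stop in the previous view. The hand is clear and the force is ~0, so I hand in.

```bash
python3 -c "
from station import manip
print(manip.sign_off())"
```

```text
the job is handed in; nothing more can be done
None
```

The job is handed in at about 13.1 s of the 51 s allowed; no verdict was reported.

- **Collar by hand:** I gripped the red collar and turned it about 0.52 rad clockwise, until the pointer covered the white mark. I then released it.
- **Spanner:** I gripped the spanner handle with the gap reading 17 mm on the 18 mm post. I swung it clockwise along its arc until the force rose to about 15 N at the black stop, then let go and backed away.

**Last checks:**
- **Red collar:** The wrist picture shows the pointer against the black stop. The measured pin angle is about −1.20 rad, which puts the collar at about 1.17 rad.
- **Hand:** It is well above everything, and the force reads about 0.
- **Green collar:** Its pointer was still beside its stop in the wrist picture. My pixel comparison of that area did not come out clean (mean difference 15), which I put down to the arm's shadow.
- **Top view:** The arm blocked it at the end, so the final check rests on the wrist and side views.

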